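Screen the preamp valve and hold the spring-loaded can home

TASK

The glass valve on the amplifier chassis that stands in the steel socket with the three side pins needs its double screen: put the small plain can over the valve, open end down, and let go of it, then lower the big can with the knurled head over it and turn the head until the hidden keyways drop over the socket's pins. Do not force it down on the pins, be gentle with the glass, and leave the other things on the bench alone. Push the big can fully home against its spring and finish like that: the program ends while the robot is still gripping the can and holding it pushed home.

Things in the scene. Friction and masses are not known exactly. Their poses are not given: they have to be found in the camera images.
- seat (a point): on the vertical axis of the fixed valve socket, level with the top of its round steel flange (64 mm diameter), 56 mm above the bench. z up; x is the chassis's x. Around the barrel (36 mm diameter, top edge chamfered, reaching 16 mm above this point) floats a brass spring ring (58 mm diameter), its top 5 mm above this point.
- inner_c (a point): centre, half-way up, of the small plain aluminium can: outer diameter 32 mm, 48 mm high, closed top, open below, bore 28 mm and 46 mm deep, about 40 g. Loose on the bench, open end down (z up). In place it sits on the barrel's top around the ceramic boss: this point is then on the socket axis, 40 mm above seat, and the can's top 64 mm above the seat.
- outer_c (a point): centre, half-way up, of the big aluminium can: 92 mm high; solid knurled head, 54 mm diameter, in its top 25 mm; skirt 51 mm diameter; about 140 g. Loose on the bench, open end down (z up). On the socket axis this point is 58 mm above seat while the can stands on the pins, 51 mm when it has dropped on to the spring ring, 46 mm when fully home on the flange.
- spring (a joint): how far the brass spring ring is pressed down, m: 0 free, 0.005 with the big can fully home on the flange (limit 0.0055). It pushes back with 3 N at first and 8 N fully down, more than the can's weight: let go, the can rises. A push of 12 to 20 N holds it home.
- pin_flex (a joint): how far the three pins are bent down, m: 0 when unloaded, 0.001 for every 20 N pressed on them from above; a light touch of 3 to 10 N is enough to feel them
- valve_top (a point): top tip of the fixed glass valve (19 mm diameter) in the socket, on its axis, 59 mm above seat
- inner_can: the small plain can again; origin at the centre of its lower edge
- outer_can: the big can; origin at the centre of its lower edge. Cavity 48 mm wide, 70 mm deep; its lowest 14 mm narrow to a 39 mm bore cut by three keyways 120 degrees apart, about 10 mm wide, open below. They are hidden and unmarked: their direction to the pins is unknown. Up to 120 degrees of turn, either way, lines them up; they pass the pins within about 0.12 rad either side.
- socket: fixed socket on a bare aluminium chassis (160 x 280 mm, deck 50 mm high, turned up to 0.35 rad); origin on its axis at the deck. Three 4 mm pins, 120 degrees apart, stick out to radius 22.5 mm, their upper side 12 mm above seat; they point differently each start, whatever this frame says. Other chassis parts, up to 60 mm above the deck, are 90 mm or more from the axis.
- valve: the fixed glass valve, 38 mm high; origin on its axis at its foot, 21 mm above seat, which is the top of a ceramic boss (24.4 mm diameter, chamfered, 5 mm high) that stands on the barrel and centres the small can
- marker: bystander: a marker pen lying flat between the two cans, 110 x 12 mm; origin at the middle of its underside
- mug: bystander: white mug, 82 mm diameter, 92 mm high; origin at the centre of its underside
- pill_bottle: bystander: small amber bottle, 36 mm diameter, 60 mm high; origin at the centre of its underside
- screwdriver: bystander: screwdriver lying on the bench nearest the robot, 150 mm long; origin under its middle
- solder_reel: bystander: reel of solder standing on its flange, 60 mm diameter, 40 mm high; origin at the centre of its underside
- wood_block: bystander: wood block 50 x 40 x 30 mm; origin at the centre of its underside
- spare_valve: bystander: fat glass valve on a black base standing loose on the bench, 34 mm diameter, 66 mm high; origin at the centre of its underside
There are look-alikes about, which are no part of the job. Leave any blue or green look-alike of the inner_can alone.

How it is judged:
By the outcome, as a careful person would: the job done as asked, in the order asked, and still so for the second after the job is handed in, while the arm keeps its last pose, push and grip.
It also fails if it takes over 72 s, if anything falls off the work surface, if the arm or the gripper's body presses on something with over 40 N, if the wrist force passes 120 N, or if a joint passes its speed limit or range.

ROBOT

A 6-joint arm with a two-finger parallel gripper is mounted at the origin on the work surface. World frame = base frame: x ahead of the robot, y to its left, z up, the work surface at z = 0. Lengths are in m, angles in rad, forces in N, time in s.
With the tool pointing down it reaches from about 0.3 to 0.75 m from the base axis. Payload 8.5 kg.
Tool frame: the origin (TCP) lies at the very end of the fingers, on their centre line; the grasp point (between the pads) lies 19 mm behind it; z points along the fingers, y is the direction in which the jaws open and shut (so a half turn about z gives the same grasp; the last joint's range is limited). The gripper opens to 85 mm and grips with 20 to 120 N. Pads are 22 mm wide; open, the fingers measure 114 mm over their backs; the gripper's body (76 mm by 85 mm) begins 54 mm behind the grasp point. The pads swing forward as they close: fully open they stand 13 mm farther back than shut.
Start: joints at [-1.416, 0.381, 1.297, -0, 1.464, -0.215], TCP at [0.199, -0.513, 0.231] pointing down, gripper open.
Joint ranges: [-3.11, 3.11], [-0.89, 2.33], [0.22, 2.48], [-1.42, 4.56], [0.17, 2.85], [-2.88, 2.88]. Speed limits (rad/s): [2.39, 2.39, 3.14, 3.14, 3.14, 3.14].

INTERFACE

Orientations are given as a rotation vector (axis times angle).
In Python, from cell import bot, viewer, finder gives the robot as it stands.
- The arm moves only by the tool apply_moves, never from a script. Its arguments are lists of equal length, an entry for each row: "translation": the shift along the world's x, y, z in units of 25 mm (1.0 is 25 mm), a list of three; "rotation": the turn, a rotation vector about the world's x, y, z in units of 6 degrees (1.0 is 6 degrees), a list of three. In form: {"translation": [[dx, dy, dz], ...], "rotation": [[rx, ry, rz], ...]}. A call has 1 to 20 rows; each row is the pose to reach, as a shift and turn from the pose commanded when the call began; what a row does not reach only later rows make up. A row lasts 1/12 s, in which the tool goes at most 41.7 mm and 7.16 degrees, less where a joint would pass 70% of its speed; a pose out of reach is approached as far as the arm can. A call with a gripper value outside its range is refused whole. "jaw" is the opening, from 0 (shut) to 1 (fully open), set as the call begins (left out, the last holds). The fingers move at their own pace and stop on an object; "grip_force" is the grip in N (left out, the last holds). Time passes only in rows, so rows that repeat a pose let the fingers close. It gives the time, the measured TCP pose, the force and the opening at its end, in the units of the state.
- bot.get_state(): the state, without advancing time (a new reading comes with each control period).
- viewer.camera(name): name is "side" or "top" or "wrist"; returns a dict with "image" (420x560x3 uint8, red, green, blue), "range_z" (420x560 float32, m along the optical axis (not along the pixel's ray), 0 where there is no reading), "intrinsics" (3x3 intrinsics, pixels), "cam_to_world" (4x4, takes a point from camera to world coordinates). Camera axes: x right, y up, looking along -z (the intrinsics and any distortion apply to the point x, -y, -z); pixel columns grow to the right and rows downward; lengths in m; the calibration is good to about 2 mm. A picture is of the moment at which its call begins.
- bot.finish_job(): hands the job in, once; it reports no verdict.
Trained networks look in the newest picture that a camera, given by its name, has taken for a name from the list of things; names that differ only in an ending like _2 or _b are one class to them, and where a whole thing is asked for, a point or a joint stands for the part that bears it (a point fixed in the world has none). Each returns a list of dicts, best first, with "score" (0 to 1); they miss things now and then, are a little off and sometimes report something else, mostly with a low value. They report only what shows in the picture. A call takes as long as a camera call. They do not tell look-alikes from the thing itself.
- finder.look_for(name, camera): "uv" ([column, row] in pixels, amid what is visible of it).
- finder.regions_of(name, camera): "mask" (420x560 bool, what is visible of it) and "uv" ([column, row] in pixels, amid what is visible of it).
The state is a dict: "t": time; "joints": joint angles; "joint_velocities": joint speeds; "tau": joint torques, N m; "position": TCP position; "tcp_rot": TCP orientation; "ft_force": force on the tool from outside, world axes, zero at the start; "ft_torque": the same for the moment, N m; "width": finger opening in m.
Only numpy, scipy, OpenCV 4.12 (cv2) and the standard library are available. Lean on these libraries where they do the work, as an engineer would, in place of code of your own. Each camera call takes 0.05 s, during which the arm holds its last target.

## Working session

There is one attempt and no reset: what is moved stays moved. The work goes in short steps, Python scripts to look and compute and a tool call to move; the robot and the scene stay as the last step left them, time stands still between calls to the robot, and variables do not carry over. Pictures are saved under pics/ and viewed, and the job is handed in when it is done.

Besides the shell and the picture viewer there is one more tool, called as a command line: name --argument value ..., lists and objects as JSON in quotes. apply_moves: Moves the arm, as the interface text tells. Its arguments: {"type":"object","properties":{"translation":{"type":"array"},"rotation":{"type":"array"},"jaw":{"type":"number"},"grip_force":{"type":"number"}},"required":["translation","rotation"]}

```bash
mkdir -p pics; ls; cat > h.py <<'E'
from cell import bot, viewer, finder
import numpy as np, cv2
def cap(n,fn=None):
    d=viewer.camera(n)
    if fn: cv2.imwrite('pics/'+fn,d['image'][:,:,::-1])
    return d
def world(d):
    K=d['intrinsics'];z=d['range_z'];h,w=z.shape
    u,v=np.meshgrid(np.arange(w),np.arange(h))
    x=(u-K[0,2])/K[0,0]*z;y=(v-K[1,2])/K[1,1]*z
    P=np.stack([x,-y,-z,np.ones_like(z)],-1)
    W=P@d['cam_to_world'].T
    W=W[...,:3];W[z<=0]=np.nan
    return W
E
python3 - <<'E'
from h import *
s=bot.get_state();print({k:np.round(v,3) for k,v in s.items()})
for n in ['side','top']:
    d=cap(n,n+'0.png');W=world(d);np.save(n+'W.npy',W)
    print(n,np.round(d['cam_to_world'],3).tolist(),d['intrinsics'].tolist())
    for o in ['inner_can','outer_can','socket','valve']:
        for r in finder.look_for(o,n)[:4]:
            u,v=map(int,r['uv']);print(o,round(r['score'],2),u,v,np.round(W[v,u],3))
E
```

```text
pics
{'t': np.float64(0.0), 'joints': array([-1.416,  0.381,  1.298, -0.   ,  1.464, -0.215]), 'joint_velocities': array([ 0.001, -0.001, -0.   ,  0.   ,  0.001, -0.   ]), 'tau': array([-3.0000e-03, -4.4845e+01, -2.3128e+01, -0.0000e+00,  5.0000e-03,
       -0.0000e+00]), 'position': array([ 0.199, -0.513,  0.231]), 'tcp_rot': array([-3.087, -0.577,  0.   ]), 'ft_force': array([ 0.167, -0.194, -0.451]), 'ft_torque': array([ 0.018, -0.014, -0.008]), 'width': np.float64(0.085)}
side [[-0.979, 0.164, -0.119, 0.432], [-0.202, -0.745, 0.636, 0.785], [0.016, 0.647, 0.762, 1.052], [0.0, 0.0, 0.0, 1.0]] [[500.7813983156569, 0.0, 282.31660787983975], [0.0, 500.7813983156569, 207.58017238831863], [0.0, 0.0, 1.0]]
inner_can 0.76 275 134 [ 0.67  -0.34   0.041]
inner_can 0.69 327 143 [ 0.51  -0.329  0.046]
inner_can 0.62 294 142 [ 0.608 -0.325  0.035]
inner_can 0.46 285 223 [0.567 0.02  0.078]
outer_can 0.76 342 162 [ 0.456 -0.234  0.07 ]
socket 0.76 282 224 [0.574 0.021 0.074]
top [[-0.01, 0.996, -0.091, 0.433], [-1.0, -0.009, 0.009, -0.007], [0.008, 0.091, 0.996, 1.414], [0.0, 0.0, 0.0, 1.0]] [[459.68342159271066, 0.0, 274.85902661817096], [0.0, 459.68342159271066, 208.71154132630738], [0.0, 0.0, 1.0]]
inner_can 0.61 383 169 [ 0.675 -0.347  0.048]
inner_can 0.51 380 220 [ 0.521 -0.333  0.046]
inner_can 0.44 380 194 [ 0.599 -0.334  0.052]
outer_can 0.52 353 243 [ 0.453 -0.243  0.089]
socket 0.74 264 207 [0.561 0.012 0.076]
socket 0.22 263 205 [0.564 0.015 0.104]
valve 0.26 378 195 [ 0.597 -0.33   0.044]
```

View pics/side0.png

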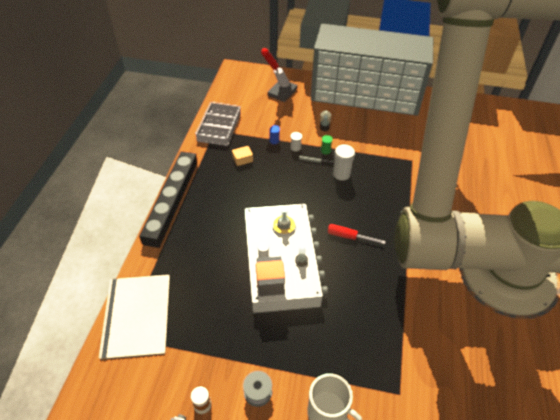

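View pics/top0.png

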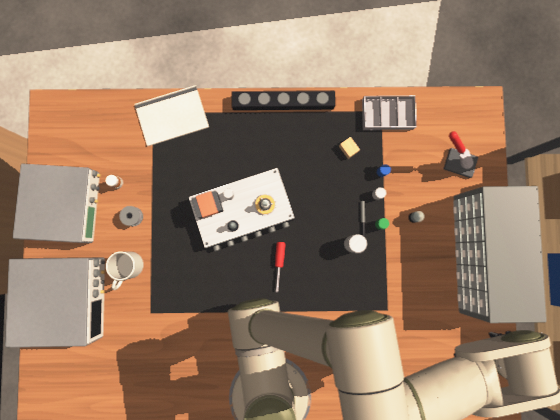

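```bash
python3 - <<'E'
import cv2
a=cv2.imread('pics/side0.png')[90:260,210:390];b=cv2.imread('pics/top0.png')[150:270,330:420]
cv2.imwrite('pics/cs.png',cv2.resize(a,None,fx=3.5,fy=3.5,interpolation=2))
E
```

```text
(no output)
```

View pics/cs.png

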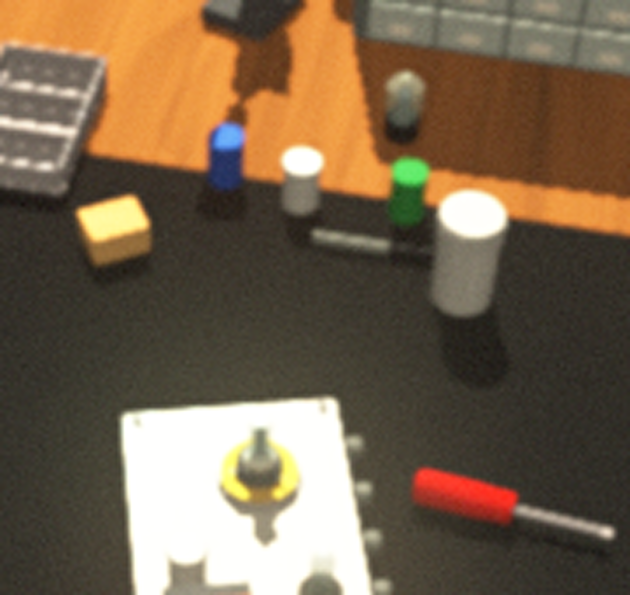

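Inner-can candidates in the side picture are the blue can at (275,134), the plain aluminium one at (296,142), the green can at (327,143), and the glass spare valve at (326,118). I choose the plain one at (296,142). The crop confirms it is uncoloured. The big can is at (342,162) and the socket with its brass ring is at (284,224). Next I'll measure their centres.

```bash
cat >> h.py <<'E'
def fitc(p):
    A=np.c_[2*p,np.ones(len(p))];s=np.linalg.lstsq(A,(p**2).sum(1),rcond=None)[0]
    return s[:2],np.sqrt(s[2]+s[0]**2+s[1]**2)
def blob(W,c,r,z0,z1):
    m=(np.hypot(W[...,0]-c[0],W[...,1]-c[1])<r)&(W[...,2]>z0)&(W[...,2]<z1)
    p=W[m]; 
    if len(p)<5: return None
    e,rr=cv2.minEnclosingCircle(p[:,:2].astype(np.float32))
    return len(p),np.round(p.mean(0),4),np.round(e,4),round(rr,4)
E
python3 - <<'E'
from h import *
for n in ['side','top']:
    W=np.load(n+'W.npy')
    print(n,'inner',blob(W,(.6,-.33),.035,.042,.06))
    print(n,'inner all',blob(W,(.6,-.33),.035,.01,.06))
    print(n,'outer',blob(W,(.453,-.24),.05,.085,.1),blob(W,(.453,-.24),.05,.015,.1))
    for z in [(.056,.064),(.066,.076),(.076,.09),(.09,.13)]: print(n,'sock',z,blob(W,(.57,.015),.04,*z))
    print(np.round(np.nanpercentile(W[(abs(W[...,0]-.55)<.02)&(abs(W[...,1]+.15)<.02)][:,2],[5,50,95]),4))
E
```

```text
side inner (77, array([ 0.6043, -0.3352,  0.0478]), array([ 0.6053, -0.3351]), 0.0186)
side inner all (154, array([ 0.6041, -0.3308,  0.0373]), array([ 0.6053, -0.3351]), 0.0186)
side outer (226, array([ 0.4533, -0.2527,  0.0918]), array([ 0.4544, -0.2565]), 0.029) (524, array([ 0.453 , -0.2439,  0.0685]), array([ 0.4538, -0.2563]), 0.0292)
side sock (0.056, 0.064) (193, array([0.5703, 0.0177, 0.0604]), array([0.5718, 0.0108]), 0.0321)
side sock (0.066, 0.076) (78, array([0.5698, 0.0158, 0.0712]), array([0.5692, 0.0086]), 0.0212)
side sock (0.076, 0.09) (44, array([0.5708, 0.0161, 0.0809]), array([0.5716, 0.0139]), 0.0131)
side sock (0.09, 0.13) (69, array([0.5714, 0.0138, 0.1065]), array([0.5716, 0.0112]), 0.0097)
[-0.0019  0.0014  0.0048]
top inner (89, array([ 0.605 , -0.3355,  0.047 ]), array([ 0.6044, -0.336 ]), 0.0168)
top inner all (118, array([ 0.6037, -0.3332,  0.0424]), array([ 0.6044, -0.336 ]), 0.0168)
top outer (257, array([ 0.4531, -0.2546,  0.0912]), array([ 0.4527, -0.2546]), 0.0273) (329, array([ 0.4527, -0.2509,  0.0838]), array([ 0.4529, -0.2546]), 0.0274)
top sock (0.056, 0.064) (180, array([0.5708, 0.0127, 0.06  ]), array([0.5697, 0.014 ]), 0.0394)
top sock (0.066, 0.076) (64, array([0.5718, 0.0108, 0.0707]), array([0.5765, 0.012 ]), 0.024)
top sock (0.076, 0.09) (15, array([0.5645, 0.0114, 0.0797]), array([0.569 , 0.0121]), 0.0121)
top sock (0.09, 0.13) (38, array([0.571 , 0.0111, 0.1114]), array([0.5717, 0.0115]), 0.0094)
[-0.0049 -0.0001  0.0045]
```

apply_moves --translation '[[16.24,7.1,-1.2],[16.24,7.1,-1.2],[16.24,7.1,-1.2],[16.24,7.1,-1.2],[16.24,7.1,-1.2],[16.24,7.1,-1.2],[16.24,7.1,-1.2],[16.24,7.1,-1.2],[16.24,7.1,-1.2],[16.24,7.1,-1.2],[16.24,7.1,-1.2],[16.24,7.1,-1.2],[16.24,7.1,-1.2],[16.24,7.1,-1.2],[16.24,7.1,-1.2]]' --rotation '[[0,0,-3.53],[0,0,-3.53],[0,0,-3.53],[0,0,-3.53],[0,0,-3.53],[0,0,-3.53],[0,0,-3.53],[0,0,-3.53],[0,0,-3.53],[0,0,-3.53],[0,0,-3.53],[0,0,-3.53],[0,0,-3.53],[0,0,-3.53],[0,0,-3.53]]' --jaw 1.0

```text
t: 1.75
position: [0.6039, -0.3361, 0.2017]
tcp_rot: [3.141, -0.002, 0.0]
ft_force: [0.0, 0.2, 0.4]
width: 0.0853
```

```bash
python3 - <<'E'
from h import *
d=cap('wrist','w1.png');W=world(d);np.save('w1W.npy',W)
print(np.round(d['cam_to_world'],3).tolist(),d['intrinsics'].tolist())
print(blob(W,(.605,-.3355),.035,.042,.06))
d=cap('top','t1.png');W=world(d)
print('top',blob(W,(.571,.012),.04,.09,.13))
E
```

```text
[[-0.003, 0.945, 0.328, 0.689], [-1.0, -0.003, -0.0, -0.334], [0.001, -0.328, 0.945, 0.344], [0.0, 0.0, 0.0, 1.0]] [[369.43647664424964, 0.0, 279.49494697418737], [0.0, 369.43647664424964, 211.17455588861154], [0.0, 0.0, 1.0]]
(1134, array([ 0.6049, -0.3363,  0.0473]), array([ 0.6042, -0.3367]), 0.0164)
top (38, array([0.5709, 0.0111, 0.1107]), array([0.5716, 0.0117]), 0.0096)
```

View pics/w1.png

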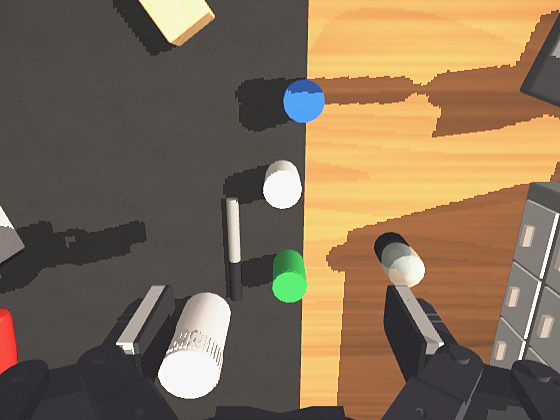

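apply_moves --translation '[[0.03,-0.02,-1.5],[0.03,-0.02,-3.0],[0.03,-0.02,-4.5],[0.03,-0.02,-5.8],[0.03,-0.02,-6.8],[0.03,-0.02,-7.45],[0.03,-0.02,-7.45],[0.03,-0.02,-7.45]]' --rotation '[[0,0,0],[0,0,0],[0,0,0],[0,0,0],[0,0,0],[0,0,0],[0,0,0],[0,0,0]]' --jaw 0.6

```text
t: 2.52
position: [0.605, -0.3364, 0.0153]
tcp_rot: [-3.141, 0.002, 0.001]
ft_force: [-0.4, -0.9, 0.5]
width: 0.0506
```

apply_moves --translation '[[0,0,0],[0,0,0],[0,0,0],[0,0,0],[0,0,0],[0,0,0],[0,0,0],[0,0,0]]' --rotation '[[0,0,0],[0,0,0],[0,0,0],[0,0,0],[0,0,0],[0,0,0],[0,0,0],[0,0,0]]' --jaw 0.2 --grip_force 25

```text
t: 3.18
position: [0.6062, -0.3367, 0.0173]
tcp_rot: [3.139, 0.0, 0.004]
ft_force: [-1.4, -1.3, 6.2]
width: 0.0317
```

apply_moves --translation '[[0,0,0.5],[0,0,1.5],[0,0,3.0],[0,0,4.6],[0,0,6.2],[0,0,7.8],[0,1.2,8.4],[-0.5,2.8,8.4],[-1.2,4.4,8.4],[-2.0,6.0,8.4],[-2.5,7.6,8.4],[-2.5,9.2,8.4],[-2.5,10.8,8.4],[-2.5,12.2,8.4],[-2.5,13.3,8.4],[-2.5,13.92,8.4],[-2.5,13.92,8.4],[-2.5,13.92,8.4],[-2.5,13.92,8.4]]' --rotation '[[0,0,0],[0,0,0],[0,0,0],[0,0,0],[0,0,0],[0,0,0],[0,0,0],[0,0,0],[0,0,0],[0,0,0],[0,0,0],[0,0,0],[0,0,0],[0,0,0],[0,0,0],[0,0,0],[0,0,0],[0,0,0],[0,0,0]]'

```text
t: 4.77
position: [0.543, 0.0115, 0.2256]
tcp_rot: [3.141, -0.001, 0.001]
ft_force: [0.1, 0.2, -1.2]
width: 0.0314
```

```bash
python3 - <<'E'
from h import *
s=bot.get_state();print(s['position'],s['tcp_rot'],s['ft_force'],s['width'])
d=cap('wrist','w2.png');W=world(d);np.save('w2W.npy',W)
for z in [(.052,.058),(.058,.064),(.066,.076),(.076,.09),(.09,.108),(.108,.13)]: print('sock',z,blob(W,(.571,.013),.04,*z))
d=cap('side','s2.png');W=world(d)
p=s['position'];print('can side',blob(W,p[:2],.03,p[2]+.025,p[2]+.04),p)
E
```

```text
[0.54304644 0.01145997 0.22560592] [ 3.14119071e+00 -5.54945948e-04  9.83550418e-04] [ 0.0636021   0.15972981 -1.23574186] 0.031355542264414796
sock (0.052, 0.058) (718, array([0.5793, 0.0112, 0.0554]), array([0.5692, 0.0091]), 0.0346)
sock (0.058, 0.064) (2026, array([0.5732, 0.0111, 0.0604]), array([0.5713, 0.0112]), 0.0291)
sock (0.066, 0.076) (828, array([0.5764, 0.0113, 0.071 ]), array([0.5713, 0.0113]), 0.0223)
sock (0.076, 0.09) (133, array([0.578 , 0.0114, 0.0798]), array([0.5729, 0.0106]), 0.0114)
sock (0.09, 0.108) (111, array([0.5781, 0.0118, 0.1001]), array([0.5713, 0.0111]), 0.0096)
sock (0.108, 0.13) (518, array([0.5722, 0.011 , 0.112 ]), array([0.5715, 0.0111]), 0.0094)
can side (34, array([0.533 , 0.0214, 0.2555]), array([0.5399, 0.0208]), 0.0219) [0.54304644 0.01145997 0.22560592]
```

View pics/w2.png

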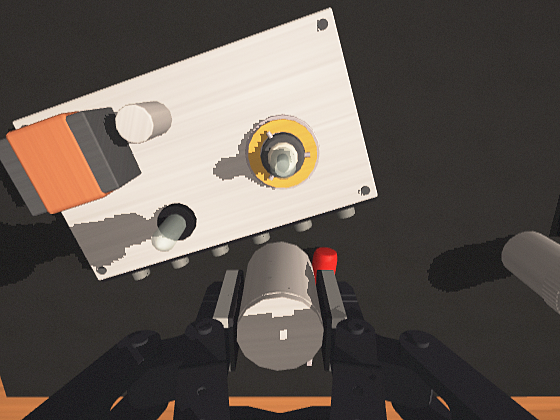

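View pics/s2.png

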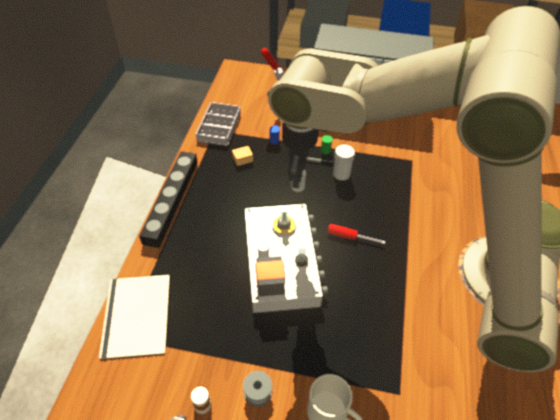

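```bash
python3 - <<'E'
from h import *
W=np.load('w2W.npy');p=np.array([.543,.0115,.2256])
m=(abs(W[...,1]-p[1])<.0145)&(abs(W[...,0]-p[0])<.025)&(W[...,2]>.17)
q=W[m];print(len(q),np.round(np.percentile(q[:,2],[0,1,5,50,95,99,100]),4))
for a,b in [(.195,.205),(.205,.215),(.215,.225),(.225,.24),(.24,.252)]:
    k=q[(q[:,2]>a)&(q[:,2]<b)]
    k=k[k[:,0]>p[0]+.003]
    if len(k)>10: print(a,b,len(k),[np.round(v,4) for v in fitc(k[:,:2])])
k=q[(q[:,2]>.252)];print(len(k),k.mean(0))
# pins in azimuth
m=(W[...,2]>.062)&(W[...,2]<.0705);q=W[m]-[.5713,.0112,0];r=np.hypot(q[:,0],q[:,1]);k=(r>.0195)&(r<.0228)
print(k.sum());print(np.sort(np.round(np.degrees(np.arctan2(q[k,1],q[k,0])),0)))
E
```

```text
11301 [0.2071 0.21   0.2186 0.2555 0.3029 0.3069 0.3086]
0.205 0.215 361 [array([0.5412, 0.0134]), np.float64(0.0156)]
0.215 0.225 569 [array([0.5413, 0.0134]), np.float64(0.0156)]
0.225 0.24 1148 [array([0.5408, 0.0128]), np.float64(0.0162)]
0.24 0.252 1163 [array([0.541 , 0.0126]), np.float64(0.0161)]
7958 [0.54710757 0.01043214 0.26953005]
64
[-93. -93. -93. -90. -90. -90. -89. -88. -88. -88. -87. -86. -86. -85.
 -84. -84. -83. -83. -81. -39.   6.   8.  27.  27.  28.  28.  29.  29.
  29.  29.  30.  31.  31.  31.  33.  33.  34.  34.  35.  35.  35.  37.
  78. 108. 125. 127. 134. 146. 148. 148. 149. 149. 150. 150. 150. 152.
 152. 153. 154. 155. 156. 156. 157. 158.]
```

apply_moves --translation '[[-0.5,0,-0.8],[-0.8,0,-1.6],[-0.8,0,-2.4],[-0.8,0,-2.9],[-0.8,0,-2.9],[-0.8,0,-2.9],[-0.8,0,-2.9]]' --rotation '[[0,0,0],[0,0,0],[0,0,0],[0,0,0],[0,0,0],[0,0,0],[0,0,0]]'

```text
t: 5.45
position: [0.5236, 0.0116, 0.1535]
tcp_rot: [3.141, -0.001, 0.002]
ft_force: [0.3, -0.1, -0.9]
width: 0.0314
```

```bash
python3 - <<'E'
from h import *
s=bot.get_state();p=s['position'];print(p)
d=cap('wrist','w3.png');W=world(d)
print(d['cam_to_world'][:3,3])
for z in [(.058,.064),(.066,.076),(.09,.108),(.108,.13)]: print('sock',z,blob(W,(.571,.013),.035,*z))
m=(abs(W[...,1]-p[1]-.001)<.02)&(abs(W[...,0]-p[0])<.025)&(W[...,2]>p[2]-.03)
for a,b in [(-.018,-.01),(-.015,-.005),(-.005,.005),(.005,.015),(.015,.027)]:
    k=W[m&(W[...,2]>p[2]+a)&(W[...,2]<p[2]+b)];k=k[k[:,0]>p[0]+.005]
    print(a,len(k),[np.round(v,4) for v in fitc(k[:,:2])],np.round(k[:,1].min(),4),np.round(k[:,1].max(),4))
E
```

```text
[0.52363533 0.01159799 0.15353059]
[0.60807577 0.01349508 0.29562721]
sock (0.058, 0.064) (3511, array([0.5733, 0.0111, 0.0604]), array([0.5713, 0.0109]), 0.029)
sock (0.066, 0.076) (1440, array([0.5763, 0.0113, 0.071 ]), array([0.5713, 0.0112]), 0.0224)
sock (0.09, 0.108) (167, array([0.5779, 0.0116, 0.1003]), array([0.5713, 0.011 ]), 0.0096)
sock (0.108, 0.13) (1008, array([0.5722, 0.0111, 0.1121]), array([0.5713, 0.0111]), 0.0095)
-0.018 391 [array([0.5218, 0.0136]), np.float64(0.0156)] -0.0003 0.0276
-0.015 528 [array([0.5219, 0.0136]), np.float64(0.0156)] -0.0003 0.0276
-0.005 702 [array([0.52  , 0.0133]), np.float64(0.0176)] -0.0071 0.0325
0.005 1101 [array([0.5175, 0.0126]), np.float64(0.0208)] -0.0074 0.0326
0.015 1611 [array([0.5173, 0.0126]), np.float64(0.0211)] -0.0074 0.0326
```

View pics/w3.png

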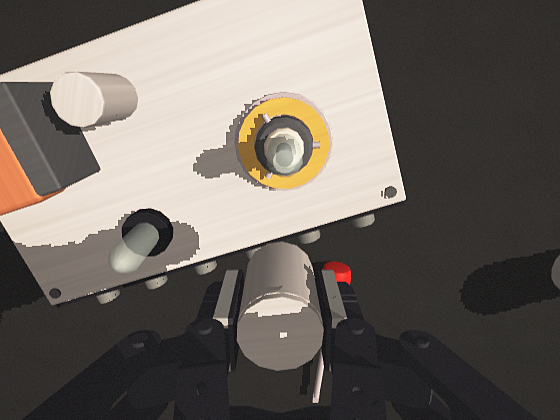

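apply_moves --translation '[[1.0,-0.09,0],[1.98,-0.09,0],[1.98,-0.09,0],[1.98,-0.09,0],[1.98,-0.09,0]]' --rotation '[[0,0,0],[0,0,0],[0,0,0],[0,0,0],[0,0,0]]'

```text
t: 5.92
position: [0.5722, 0.01, 0.1529]
tcp_rot: [3.142, 0.0, 0.0]
ft_force: [-0.3, 1.0, 0.3]
width: 0.0318
```

```bash
python3 - <<'E'
from h import *
s=bot.get_state();p=s['position'];print(p,s['ft_force'])
d=cap('wrist','w4.png');W=world(d)
for z in [(.058,.064),(.066,.076)]: print('sock',z,blob(W,(.571,.013),.035,*z))
E
```

```text
[0.57215344 0.00995534 0.15290906] [-0.32180396  1.00597346  0.34671821]
sock (0.058, 0.064) (2610, array([0.5782, 0.0112, 0.0604]), array([0.5714, 0.0113]), 0.0292)
sock (0.066, 0.076) (1263, array([0.5779, 0.0109, 0.0711]), array([0.5721, 0.011 ]), 0.022)
```

View pics/w4.png

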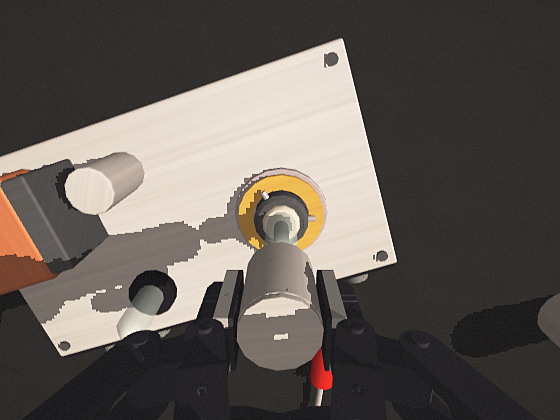

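apply_moves --translation '[[0.03,-0.02,-0.3],[0.03,-0.02,-0.6],[0.03,-0.02,-0.9],[0.03,-0.02,-1.2],[0.03,-0.02,-1.5],[0.03,-0.02,-1.7],[0.03,-0.02,-1.7]]' --rotation '[[0,0,0],[0,0,0],[0,0,0],[0,0,0],[0,0,0],[0,0,0],[0,0,0]]'

```text
t: 6.55
position: [0.5727, 0.0095, 0.1086]
tcp_rot: [-3.141, -0.0, 0.004]
ft_force: [-0.0, 0.4, -1.2]
width: 0.0314
```

apply_moves --translation '[[0,0,-0.1],[0,0,-0.2],[0,0,-0.3],[0,0,-0.4],[0,0,-0.4]]' --rotation '[[0,0,0],[0,0,0],[0,0,0],[0,0,0],[0,0,0]]'

```text
t: 6.97
position: [0.5731, 0.0095, 0.0996]
tcp_rot: [-3.141, -0.0, 0.001]
ft_force: [-0.6, 0.2, 0.0]
width: 0.0315
```

apply_moves --translation '[[0,0,-0.06],[0,0,-0.12],[0,0,-0.18],[0,0,-0.24],[0,0,-0.24]]' --rotation '[[0,0,0],[0,0,0],[0,0,0],[0,0,0],[0,0,0]]'

```text
t: 7.38
position: [0.5731, 0.0095, 0.0937]
tcp_rot: [-3.142, -0.0, 0.001]
ft_force: [-0.1, -1.0, -1.1]
width: 0.0313
```

apply_moves --translation '[[0,0,-0.05],[0,0,-0.1],[0,0,-0.12],[0,0,-0.14],[0,0,-0.14]]' --rotation '[[0,0,0],[0,0,0],[0,0,0],[0,0,0],[0,0,0]]'

```text
t: 7.8
position: [0.5733, 0.0094, 0.0905]
tcp_rot: [-3.142, -0.0, 0.0]
ft_force: [0.0, 0.0, -0.6]
width: 0.0321
```

No contact so far, so the boss has entered the bore. I'll go down slightly until it touches.

apply_moves --translation '[[0,0,-0.03],[0,0,-0.06],[0,0,-0.06]]' --rotation '[[0,0,0],[0,0,0],[0,0,0]]'

```text
t: 8.05
position: [0.5734, 0.0095, 0.0893]
tcp_rot: [3.142, 0.0, 0.001]
ft_force: [-0.7, 0.8, 1.2]
width: 0.0317
```

apply_moves --translation '[[0,0,-0.03],[0,0,-0.05],[0,0,-0.05]]' --rotation '[[0,0,0],[0,0,0],[0,0,0]]'

```text
t: 8.3
position: [0.5735, 0.0094, 0.0892]
tcp_rot: [3.141, 0.0, 0.002]
ft_force: [-3.6, -0.3, 11.9]
width: 0.0317
```

apply_moves --translation '[[0,0,0.03],[0,0,0.03],[0,0,0.03],[0,0,0.03],[0,0,0.03],[0,0,0.03]]' --rotation '[[0,0,0],[0,0,0],[0,0,0],[0,0,0],[0,0,0],[0,0,0]]' --jaw 0.7

```text
t: 8.8
position: [0.5732, 0.0095, 0.0884]
tcp_rot: [-3.142, -0.0, 0.0]
ft_force: [-0.1, 0.1, 0.4]
width: 0.0597
```

apply_moves --translation '[[0,0,0.4],[0,0,1.2],[0,0,2.2],[0,0,3.5],[-0.8,0,5.0],[-1.5,0,6.0],[-1.5,0,6.0],[-1.5,0,6.0]]' --rotation '[[0,0,0],[0,0,0],[0,0,0],[0,0,0],[0,0,0],[0,0,0],[0,0,0],[0,0,0]]'

```text
t: 9.47
position: [0.5357, 0.0095, 0.2406]
tcp_rot: [3.141, 0.0, 0.006]
ft_force: [-0.0, -0.6, -1.6]
width: 0.0597
```

```bash
python3 - <<'E'
from h import *
s=bot.get_state();p=s['position'];print(p,s['ft_force'])
d=cap('wrist','w5.png');W=world(d)
print('top',blob(W,(.571,.0112),.025,.114,.13))
for z in [(.058,.064),(.064,.069),(.08,.09),(.1,.11)]:print(z,blob(W,(.571,.0112),.03,*z))
m=(np.hypot(W[...,0]-.571,W[...,1]-.0112)<.013)&(W[...,2]>.11);q=W[m];c=q.mean(0);print(c,np.linalg.svd(q-c,full_matrices=False)[2][2])
E
```

```text
[0.53574339 0.00945029 0.24062361] [-0.03880087 -0.60872446 -1.60379092]
top (1558, array([0.5722, 0.0113, 0.1193]), array([0.5716, 0.0113]), 0.0162)
(0.058, 0.064) (1452, array([0.5796, 0.0109, 0.0605]), array([0.5714, 0.011 ]), 0.0289)
(0.064, 0.069) (93, array([0.5824, 0.0088, 0.0674]), array([0.576 , 0.0085]), 0.0205)
(0.08, 0.09) (45, array([0.5846, 0.0124, 0.0852]), array([0.5779, 0.0122]), 0.0146)
(0.1, 0.11) (51, array([0.5853, 0.0114, 0.1048]), array([0.58 , 0.012]), 0.0133)
[0.57113438 0.01123876 0.1194265 ] [ 2.78424911e-03  3.75172095e-04 -9.99996054e-01]
```

View pics/w5.png

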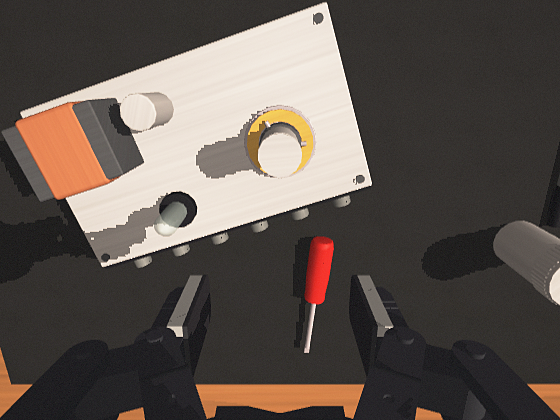

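apply_moves --translation '[[-0.4,-1.6,0.3],[-1.0,-3.2,0.3],[-1.8,-4.8,0.3],[-2.4,-6.4,0.3],[-3.0,-8.0,0.3],[-3.2,-9.4,0.3],[-3.2,-10.6,0.3],[-3.2,-10.6,0.3],[-3.2,-10.6,0.3]]' --rotation '[[0,0,0],[0,0,0],[0,0,0],[0,0,0],[0,0,0],[0,0,0],[0,0,0],[0,0,0],[0,0,0]]' --jaw 1.0

```text
t: 10.27
position: [0.4555, -0.2568, 0.2443]
tcp_rot: [-3.139, 0.004, 0.004]
ft_force: [-0.1, 1.1, 0.4]
width: 0.0852
```

```bash
python3 - <<'E'
from h import *
s=bot.get_state();p=s['position'];print(p,s['ft_force'],s['joints'])
d=cap('wrist','w6.png');W=world(d);np.save('w6W.npy',W)
print('top',blob(W,(.453,-.2546),.04,.085,.1))
for z in [(.02,.04),(.04,.06),(.06,.067)]:
    m=(np.hypot(W[...,0]-.453,W[...,1]+.2546)<.04)&(W[...,2]>z[0])&(W[...,2]<z[1]);print(z,m.sum(),fitc(W[m][:,:2]) if m.sum()>20 else '')
E
```

```text
[ 0.45548318 -0.25681578  0.24426385] [-0.13831322  1.09904223  0.39828043] [-7.40128655e-01  3.25095813e-01  1.34510268e+00  1.63771456e-04
  1.47482569e+00  8.33207469e-01]
top (3014, array([ 0.4539, -0.2551,  0.0911]), array([ 0.4522, -0.255 ]), 0.0274)
(0.02, 0.04) 160 (array([ 0.45227707, -0.25505336]), np.float64(0.02519621575429202))
(0.04, 0.06) 159 (array([ 0.45236161, -0.25505272]), np.float64(0.025107906095368428))
(0.06, 0.067) 20
```

View pics/w6.png

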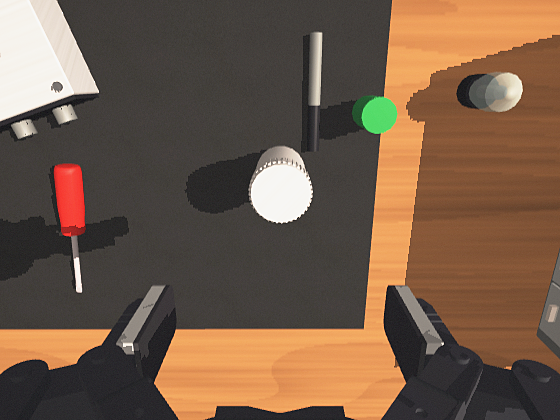

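apply_moves --translation '[[-0.13,0,-1.5],[-0.13,0,-3.0],[-0.13,0,-4.5],[-0.13,0,-5.7],[-0.13,0,-6.7],[-0.13,0,-7.3],[-0.13,0,-7.3],[-0.13,0,-7.3]]' --rotation '[[0,0,0],[0,0,0],[0,0,0],[0,0,0],[0,0,0],[0,0,0],[0,0,0],[0,0,0]]'

```text
t: 10.98
position: [0.4527, -0.2543, 0.0633]
tcp_rot: [-3.14, -0.003, 0.002]
ft_force: [0.2, -1.6, 0.1]
width: 0.0854
```

apply_moves --translation '[[0,0,0],[0,0,0],[0,0,0],[0,0,0],[0,0,0],[0,0,0],[0,0,0],[0,0,0]]' --rotation '[[0,0,0],[0,0,0],[0,0,0],[0,0,0],[0,0,0],[0,0,0],[0,0,0],[0,0,0]]' --jaw 0.45 --grip_force 60

```text
t: 11.65
position: [0.4531, -0.2559, 0.0651]
tcp_rot: [3.14, 0.0, 0.004]
ft_force: [-0.2, 0.8, 6.8]
width: 0.0517
```

apply_moves --translation '[[0,0,0.3],[0,0,1.0],[0,0,2.2],[0,0,3.6],[0,0,5.0],[0,0.8,6.2],[0.5,2.0,6.6],[1.0,3.5,6.6],[1.5,5.0,6.6],[2.0,6.5,6.6],[2.0,8.0,6.6],[2.0,9.3,6.6],[2.0,10.2,6.6],[2.0,10.6,6.6],[2.0,10.6,6.6],[2.0,10.6,6.6]]' --rotation '[[0,0,0],[0,0,0],[0,0,0],[0,0,0],[0,0,0],[0,0,0],[0,0,0],[0,0,0],[0,0,0],[0,0,0],[0,0,0],[0,0,0],[0,0,0],[0,0,0],[0,0,0],[0,0,0]]'

```text
t: 12.98
position: [0.5025, 0.0091, 0.2289]
tcp_rot: [3.141, 0.001, 0.001]
ft_force: [-0.3, -0.4, -1.9]
width: 0.0521
```

```bash
cat > m.py <<'E'
from h import *
import sys
s=bot.get_state();p=s['position'];print(p,s['ft_force'],s['width'],s['joints'][5])
d=cap('wrist',sys.argv[1]);W=world(d);np.save('wl.npy',W)
print('inner',blob(W,(.571,.0112),.025,.114,.13), 'ring',blob(W,(.571,.0112),.03,.058,.064))
m=(abs(W[...,1]-p[1]-.001)<.033)&(abs(W[...,0]-p[0])<.035)&(W[...,2]>p[2]-.08)
for a,b in [(-.07,-.06),(-.06,-.04),(-.04,-.02),(-.02,-.005),(0,.008),(.028,.045)]:
    k=W[m&(W[...,2]>p[2]+a)&(W[...,2]<p[2]+b)];
    k=k[(abs(k[:,1]-p[1]-.0015)<(.024 if a<0 else .013))]
    if len(k)>20: print(a,len(k),[np.round(v,4) for v in fitc(k[:,:2])],k[:,2].min()-p[2],k[:,2].max()-p[2])
E
python3 m.py w7.png
```

```text
[0.50253414 0.00905133 0.2289499 ] [-0.28776983 -0.41970395 -1.85355641] 0.05207806118261437 1.3524630718704302
inner (1897, array([0.5719, 0.0113, 0.1194]), array([0.5714, 0.0113]), 0.0161) ring (2032, array([0.5743, 0.0108, 0.0605]), array([0.5712, 0.011 ]), 0.029)
-0.07 191 [array([0.5017, 0.0099]), np.float64(0.0252)] -0.0661807176315179 -0.060123057749220776
-0.06 818 [array([0.5018, 0.0101]), np.float64(0.0251)] -0.059985980511230996 -0.0400081257635129
-0.04 1111 [array([0.5018, 0.0104]), np.float64(0.0252)] -0.03999144645768041 -0.0200255365990909
-0.02 1075 [array([0.5019, 0.0106]), np.float64(0.0251)] -0.019982275436798508 -0.005013711647426727
0 362 [array([0.5108, 0.0108]), np.float64(0.0177)] 3.162644901924527e-05 0.007996927291320816
0.028 21 [array([0.5074, 0.0085]), np.float64(0.014)] 0.028000054554513404 0.02842709623919018
```

View pics/w7.png

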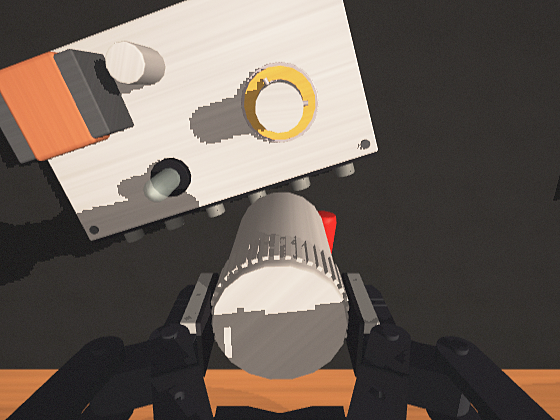

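apply_moves --translation '[[1.2,0.02,0],[2.2,0.02,-0.3],[2.78,0.02,-0.6],[2.78,0.02,-0.8],[2.78,0.02,-0.8],[2.78,0.02,-0.8],[2.78,0.02,-0.8]]' --rotation '[[0.1,0,0],[0.1,0,0],[0.1,0,0],[0.1,0,0],[0.1,0,0],[0.1,0,0],[0.1,0,0]]'

```text
t: 13.62
position: [0.5714, 0.0094, 0.2092]
tcp_rot: [-3.131, 0.001, -0.001]
ft_force: [-0.8, -0.3, -1.9]
width: 0.052
```

```bash
python3 m.py w8.png
```

```text
[0.57143017 0.00942745 0.20920786] [-0.76750353 -0.2564393  -1.8785967 ] 0.05200869798231904 1.37470604885318
inner None ring (1377, array([0.584 , 0.0111, 0.0604]), array([0.5718, 0.0113]), 0.029)
-0.07 193 [array([0.5706, 0.0109]), np.float64(0.0252)] -0.06633103124493697 -0.06005864283829773
-0.06 821 [array([0.5708, 0.011 ]), np.float64(0.0251)] -0.05996787440943138 -0.04001743778424574
-0.04 1104 [array([0.5708, 0.011 ]), np.float64(0.0252)] -0.03997757324503193 -0.02001396133394287
-0.02 1078 [array([0.5709, 0.0111]), np.float64(0.0251)] -0.019996159404380265 -0.005010586450854448
0 371 [array([0.5797, 0.011 ]), np.float64(0.0178)] 8.276254171157849e-07 0.007983971126430678
```

View pics/w8.png

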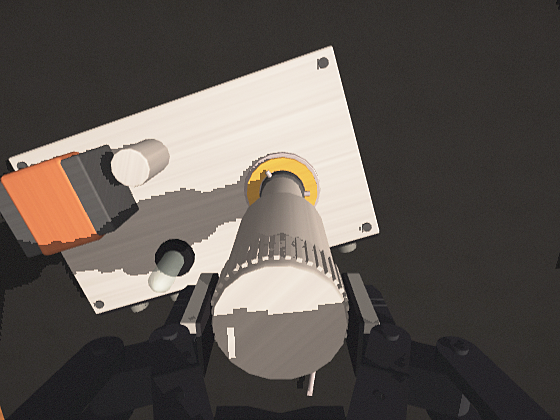

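apply_moves --translation '[[0.02,0,-0.4],[0.02,0,-0.8],[0.02,0,-1.2],[0.02,0,-1.6],[0.02,0,-2.0],[0.02,0,-2.3],[0.02,0,-2.4],[0.02,0,-2.4]]' --rotation '[[0,0,0],[0,0,0],[0,0,0],[0,0,0],[0,0,0],[0,0,0],[0,0,0],[0,0,0]]'

```text
t: 14.33
position: [0.5723, 0.01, 0.1477]
tcp_rot: [-3.131, -0.0, 0.002]
ft_force: [-0.1, 0.9, -1.1]
width: 0.0516
```

apply_moves --translation '[[0,0,-0.1],[0,0,-0.2],[0,0,-0.3],[0,0,-0.4],[0,0,-0.45],[0,0,-0.45]]' --rotation '[[0,0,0],[0,0,0],[0,0,0],[0,0,0],[0,0,0],[0,0,0]]'

```text
t: 14.83
position: [0.5724, 0.01, 0.137]
tcp_rot: [-3.131, -0.0, 0.001]
ft_force: [0.6, -0.0, -1.7]
width: 0.052
```

Now around the barrel top with no side force. Small steps to feel the pins.

apply_moves --translation '[[0,0,-0.04],[0,0,-0.08],[0,0,-0.12],[0,0,-0.12]]' --rotation '[[0,0,0],[0,0,0],[0,0,0],[0,0,0]]'

```text
t: 15.17
position: [0.5725, 0.01, 0.1341]
tcp_rot: [-3.131, -0.0, 0.0]
ft_force: [0.7, -0.8, -2.2]
width: 0.0521
```

```bash
python3 - <<'E'
from h import *
s=bot.get_state();print(s['position'],s['ft_force'],s['ft_torque'],s['joints'][5])
E
```

```text
[0.57245885 0.00997507 0.13411929] [ 0.71119307 -0.82473254 -2.23087651] [-0.05722699 -0.00539692 -0.00442379] 1.373267751426603
```

apply_moves --translation '[[0,0,-0.03],[0,0,-0.05],[0,0,-0.05]]' --rotation '[[0,0,0],[0,0,0],[0,0,0]]'

```text
t: 15.42
position: [0.5725, 0.0099, 0.133]
tcp_rot: [-3.131, -0.0, 0.0]
ft_force: [-0.8, 0.2, -1.5]
width: 0.0519
```

apply_moves --translation '[[0,0,-0.02],[0,0,-0.04],[0,0,-0.04]]' --rotation '[[0,0,0],[0,0,0],[0,0,0]]'

```text
t: 15.67
position: [0.5727, 0.0099, 0.1325]
tcp_rot: [-3.131, -0.0, -0.001]
ft_force: [-0.5, -0.3, 2.3]
width: 0.0517
```

apply_moves --translation '[[0,0,-0.01],[0,0.003,-0.01],[0,0.005,-0.01]]' --rotation '[[0,0,0.7],[0,0,1.5],[0,0,1.5]]'

```text
t: 15.92
position: [0.5729, 0.01, 0.1323]
tcp_rot: [-3.122, -0.251, -0.001]
ft_force: [-0.3, 0.4, 2.6]
width: 0.0515
```

apply_moves --translation '[[0,0,0],[0,0.003,0],[0,0.005,0]]' --rotation '[[0,0,0.7],[0,0,1.5],[0,0,1.5]]'

```text
t: 16.17
position: [0.5729, 0.0102, 0.1323]
tcp_rot: [-3.093, -0.491, 0.001]
ft_force: [0.6, 0.1, 3.5]
width: 0.052
```

apply_moves --translation '[[0,0,0],[0,0.003,0],[0,0.005,0]]' --rotation '[[0,0,0.7],[0,0,1.5],[0,0,1.5]]'

```text
t: 16.42
position: [0.5728, 0.0103, 0.1323]
tcp_rot: [-3.046, -0.73, 0.002]
ft_force: [0.7, -0.3, 4.3]
width: 0.052
```

apply_moves --translation '[[0,0,0],[-0.002,0.003,0],[-0.002,0.005,0]]' --rotation '[[0,0,0.7],[0,0,1.5],[0,0,1.5]]'

```text
t: 16.67
position: [0.5728, 0.0104, 0.1322]
tcp_rot: [-2.98, -0.965, 0.004]
ft_force: [0.6, 0.7, 5.0]
width: 0.0519
```

apply_moves --translation '[[0,0,0],[-0.003,0.003,0],[-0.003,0.004,0]]' --rotation '[[0,0,0.7],[0,0,1.5],[0,0,1.5]]'

```text
t: 16.92
position: [0.5726, 0.0105, 0.1322]
tcp_rot: [-2.895, -1.195, 0.005]
ft_force: [-0.1, 0.5, 4.7]
width: 0.0519
```

apply_moves --translation '[[0,0,0],[-0.004,0.003,0],[-0.004,0.003,0]]' --rotation '[[0,0,0.7],[0,0,1.5],[0,0,1.5]]'

```text
t: 17.17
position: [0.5725, 0.0106, 0.1322]
tcp_rot: [-2.793, -1.419, 0.006]
ft_force: [-0.5, -0.3, 5.5]
width: 0.0515
```

apply_moves --translation '[[0,0,0],[-0.004,0.002,0],[-0.004,0.002,0]]' --rotation '[[0,0,0.7],[0,0,1.5],[0,0,1.5]]'

```text
t: 17.42
position: [0.5723, 0.0108, 0.1321]
tcp_rot: [-2.674, -1.633, 0.008]
ft_force: [0.3, -0.2, 4.7]
width: 0.0521
```

apply_moves --translation '[[0,0,0],[-0.004,0.002,0],[-0.004,0.002,0]]' --rotation '[[0,0,0.7],[0,0,1.5],[0,0,1.5]]'

```text
t: 17.67
position: [0.5716, 0.0107, 0.1311]
tcp_rot: [-2.537, -1.837, 0.012]
ft_force: [-0.1, -0.6, -2.5]
width: 0.0518
```

apply_moves --translation '[[0,0,0],[0,0,-0.03],[0,0,-0.06],[0,0,-0.06]]' --rotation '[[0,0,0.3],[0,0,0.3],[0,0,0.3],[0,0,0.3]]'

```text
t: 18.0
position: [0.5718, 0.0107, 0.1298]
tcp_rot: [-2.508, -1.876, 0.011]
ft_force: [0.6, 0.3, -2.0]
width: 0.0521
```

```bash
python3 - <<'E'
from h import *
s=bot.get_state();print(s['position'],s['ft_force'],s['ft_torque'],s['joints'])
E
```

```text
[0.5718475  0.0107114  0.12981181] [ 0.60185347  0.27425455 -2.01014564] [-0.03375835  0.13189439 -0.03665475] [-1.88605034e-01  5.13458758e-01  1.38576359e+00  9.66521681e-04
  1.25382066e+00  9.74636844e-02]
```

Free and below the pins' tops. I'll go on down in the keyways to the spring ring.

apply_moves --translation '[[0,0,-0.04],[0,0,-0.08],[0,0,-0.12],[0,0,-0.14],[0,0,-0.14]]' --rotation '[[0,0,0],[0,0,0],[0,0,0],[0,0,0],[0,0,0]]'

```text
t: 18.42
position: [0.572, 0.0107, 0.1266]
tcp_rot: [-2.506, -1.881, 0.01]
ft_force: [-0.9, -0.3, -1.5]
width: 0.0519
```

apply_moves --translation '[[0,0,-0.02],[0,0,-0.04],[0,0,-0.06],[0,0,-0.06]]' --rotation '[[0,0,0],[0,0,0],[0,0,0],[0,0,0]]'

```text
t: 18.75
position: [0.5721, 0.0107, 0.1255]
tcp_rot: [-2.506, -1.881, 0.01]
ft_force: [-0.6, -0.8, 0.4]
width: 0.0521
```

apply_moves --translation '[[0,0,-0.04],[0,0,-0.08],[0,0,-0.12],[0,0,-0.16],[0,0,-0.16]]' --rotation '[[0,0,0],[0,0,0],[0,0,0],[0,0,0],[0,0,0]]'

```text
t: 19.17
position: [0.5722, 0.0106, 0.1215]
tcp_rot: [-2.506, -1.882, 0.01]
ft_force: [-1.7, -0.5, 5.2]
width: 0.052
```

apply_moves --translation '[[0,0,-0.03],[0,0,-0.05],[0,0,-0.05]]' --rotation '[[0,0,0],[0,0,0],[0,0,0]]'

```text
t: 19.42
position: [0.5722, 0.0106, 0.1209]
tcp_rot: [-2.506, -1.882, 0.009]
ft_force: [-3.1, -1.7, 10.6]
width: 0.0519
```

apply_moves --translation '[[0,0,-0.015],[0,0,-0.02],[0,0,-0.02],[0,0,-0.02]]' --rotation '[[0,0,0],[0,0,0],[0,0,0],[0,0,0]]'

```text
t: 19.75
position: [0.5722, 0.0106, 0.1209]
tcp_rot: [-2.506, -1.882, 0.009]
ft_force: [-4.6, -1.1, 13.8]
width: 0.052
```

```bash
python3 m.py w9.png; python3 - <<'E'
from h import *
s=bot.get_state();print(s['position'],s['ft_force'],s['ft_torque'])
d=cap('side','s9.png');W=world(d);d2=d['image'][150:290,210:370,::-1]
cv2.imwrite('pics/s9c.png',cv2.resize(d2,None,fx=4,fy=4,interpolation=2))
W=np.load('wl.npy')
print(blob(W,(.571,.0112),.03,.14,.16))
E
```

```text
[0.57218749 0.01056079 0.12089056] [-4.62085892 -1.09051222 13.76743424] 0.05198974412609799 0.09371663871542614
inner None ring (221, array([0.5784, 0.032 , 0.061 ]), array([0.5744, 0.0204]), 0.0239)
-0.07 1273 [array([0.5715, 0.0096]), np.float64(0.0294)] -0.06999872524349612 -0.060012331207306285
-0.06 578 [array([0.5721, 0.0117]), np.float64(0.0252)] -0.05998600200157364 -0.040036358853230675
-0.04 777 [array([0.5721, 0.0117]), np.float64(0.0252)] -0.03996802715601558 -0.020045147875886432
-0.02 749 [array([0.572 , 0.0118]), np.float64(0.0252)] -0.019994230523268403 -0.005014645953116209
0 88 [array([0.6019, 0.0194]), np.float64(0.0057)] 0.0026968858332674928 0.007973424241803584
0.028 1781 [array([0.5745, 0.0189]), np.float64(0.0281)] 0.028000417113130116 0.044981549385195135
[0.57222285 0.01055403 0.12090901] [-4.31100847 -1.48547669 12.80438667] [-0.08251145  1.18341409  0.07419518]
(15241, array([0.5728, 0.0155, 0.1474]), array([0.5715, 0.0128]), 0.0294)
```

View pics/w9.png

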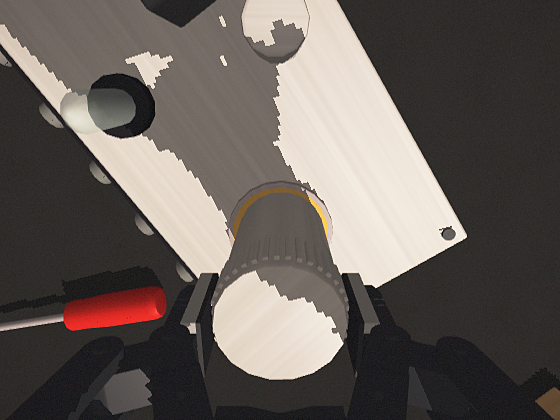

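View pics/s9c.png

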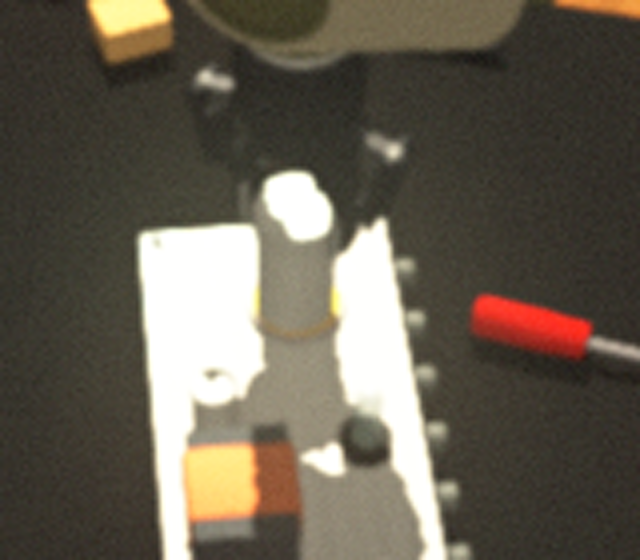

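apply_moves --translation '[[-0.01,0,-0.01],[-0.015,0,-0.015],[-0.015,0,-0.015],[-0.015,0,-0.015]]' --rotation '[[0,0,0],[0,0,0],[0,0,0],[0,0,0]]'

```text
t: 20.18
position: [0.5721, 0.0105, 0.1209]
tcp_rot: [-2.507, -1.882, 0.008]
ft_force: [-4.8, -1.4, 15.6]
width: 0.0519
```

```bash
python3 - <<'E'
from h import *
s=bot.get_state();print(s['position'],s['ft_force'],s['ft_torque'],s['t'])
W=np.load('wl.npy');r=np.hypot(W[...,0]-.5714,W[...,1]-.0112)
for a,b in [(.0265,.0285),(.0297,.0315),(.034,.045)]:
    q=W[(r>a)&(r<b)&(W[...,2]<.064)];print(a,len(q),np.percentile(q[:,2],[10,50,90]))
top=W[(np.hypot(W[...,0]-.572,W[...,1]-.0117)<.022)&(W[...,2]>.143)&(W[...,2]<.152)];c=top.mean(0);print(c,np.linalg.svd(top-c,full_matrices=False)[2][2])
E
```

```text
[0.5721274  0.0105451  0.12087252] [-4.76725622 -1.42482315 15.61918117] [-0.00212234  1.1410823  -0.00616243] 20.1833
0.0265 496 [0.05470906 0.05554399 0.05635418]
0.0297 697 [0.05127297 0.05515924 0.05615891]
0.034 4735 [0.04866438 0.04947023 0.05027499]
[0.57228947 0.0124805  0.14748343] [-0.00252925  0.00363441  0.9999902 ]
```

apply_moves --translation '[[0,0,0],[0,0,0],[0,0,0],[0,0,0],[0,0,0],[0,0,0]]' --rotation '[[0,0,0],[0,0,0],[0,0,0],[0,0,0],[0,0,0],[0,0,0]]'

```text
t: 20.68
position: [0.5721, 0.0106, 0.1209]
tcp_rot: [-2.507, -1.883, 0.008]
ft_force: [-4.2, -1.7, 16.6]
width: 0.0519
```

apply_moves --translation '[[0,0,0.01],[0,0,0.01],[0,0,0.01],[0,0,0.01]]' --rotation '[[0,0,0],[0,0,0],[0,0,0],[0,0,0]]'

```text
t: 21.02
position: [0.5722, 0.0105, 0.1209]
tcp_rot: [-2.507, -1.882, 0.008]
ft_force: [-3.3, -1.6, 12.9]
width: 0.0521
```

```bash
python3 - <<'E'
from h import *
s=bot.get_state();print(s['position'],s['ft_force'],s['t'])
if s['ft_force'][2]>10: print(bot.finish_job())
E
```

```text
[0.57215223 0.01054157 0.12089569] [-3.27731467 -1.5534668  12.92145762] 21.0167
the job is handed in; nothing more can be done
None
```

The double screen is fitted and I handed the job in at 21.0 s, with the robot still gripping the big can and holding it pushed home.

- **Small can:** I set the plain small can over the valve and let go of it. It sat level and centred, with its top at about 0.119 m.
- **Keyways:** I lowered the big can until it touched the pins lightly, at about 4–7 N. I then turned the head about 74 degrees, and the keyways dropped over the pins.
- **Pushed home:** The ring touched at TCP z of about 0.1255 m and the hard stop came at 0.1209 m. The spring ring measured flush with the flange (0.0555 m against 0.0552 m), and the can's top was level. The final push was about 13 N on the sensor, or roughly 15 N allowing for the can's weight.

**Disagreements:**
- The wrist camera read about 1.8 mm off the tool frame in y, so I aligned using camera-relative measurements.
- A side force of 3–5 N remained in the final hold.
- The jaw reading was 52 mm on the 54 mm head, although the pictures show the pads on the head.

The other things on the bench were not touched as far as the forces and pictures showed.

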